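Set up a plate and guide bushing for drilling

ROBOT

A 6-joint arm with a two-finger parallel gripper is mounted at the origin on a cart in front of the work surface, level with it; the furniture and walls round the work are solid. World frame = base frame: x ahead of the robot, y to its left, z up, the work surface at z = 0. Lengths are in mm, angles in rad, forces in N, time in s.
With the tool pointing down it reaches from about 350 to 775 mm from the base axis. Payload 5.5 kg.
Tool frame: the origin (TCP) lies where the fingers leave the gripper's body, on its centre line; the fingertips stand 73 mm ahead of it and the grasp point (between the pads) lies 54 mm ahead of it; z points along the fingers, y is the line along which they close (so a half turn about z gives the same grasp; the last joint's range is limited). The gripper opens to 85 mm and grips with 20 to 120 N. Pads are 22 mm wide; open, the fingers measure 114 mm over their backs; the gripper's body (76 mm by 85 mm) begins 54 mm behind the grasp point. The pads swing forward as they close: fully open they stand 13 mm farther back than shut.
Start: joints at [1.209, 0.313, 0.046, 1.304, 0, 1.431], TCP at [126.511, 560.945, 303.923] pointing down, gripper open.
Joint ranges: [-2.76, 2.76], [-0.86, 1.69], [-1.03, 1.26], [-2.2, 2.34], [-1.47, 1.5], [-3.14, 3.14]. Speed limits (rad/s): [2.57, 2.57, 3.14, 3.14, 3.14, 3.14].

INTERFACE

Orientations are given as a rotation vector (axis times angle).
In Python, from station import bot gives the robot as it stands.
- The arm moves only by the shell command python3 -m crank 'ROWS' [FORCE]. ROWS is text: rows parted by semicolons, each of 7 numbers parted by spaces: the turn, a rotation vector about the tool's x, y, z in units of 5 degrees (1.0 is 5 degrees), then the shift along the tool's x, y, z in cm, then the finger opening in cm, from 0 to 8.54. In form: rx ry rz dx dy dz hand; .... A call has 1 to 20 rows; each row is the pose to reach, as a shift and turn from the pose commanded when the call began, along the tool's axes at that moment; what a row does not reach only later rows make up. A row lasts 1/10 s, in which the tool goes at most 50 mm and 8.59 degrees, less where a joint would pass 70% of its speed; a pose out of reach is approached as far as the arm can. A call with a gripper value outside its range is refused whole. The fingers move at their own pace and stop on an object; FORCE is the grip in N (left out, the last holds). Time passes only in rows, so rows that repeat a pose let the fingers close. It gives the time, the measured TCP pose, the force, the opening and the grip force at its end, in the units of the state.
- bot.get_obs(): the state, without advancing time (a new reading comes with each control period).
- bot.snapshot(name): name is "scene" or "side" or "wrist"; returns the picture (384x512x3 uint8, red, green, blue); there is no depth.
- bot.calibration(name): a dict with "fx", "fy", "cx", "cy" (pixels), "R" (3x3) and "t" (3): a world point X has camera coordinates R X + t. Camera axes: x right, y down, z forward; pixel columns grow to the right and rows downward; lengths in mm; the calibration is good to about 2 mm. A picture is of the moment at which its call begins: read the wrist's pose just before it. calibration takes no time and is no camera call; for the wrist camera it gives the pose at the moment of the call.
- bot.finish_job(): hands the job in; it is judged then, once.
Trained networks look in the newest picture that a camera, given by its name, has taken for a name from the list of things; names that differ only in an ending like _2 or _b are one class to them, and where a whole thing is asked for, a point or a joint stands for the part that bears it (a point fixed in the world has none). Each returns a list of dicts, best first, with "conf" (0 to 1); they miss things now and then, are a little off and sometimes report something else, mostly with a low value. They report only what shows in the picture. A call takes as long as a camera call. They do not tell look-alikes from the thing itself.
- bot.trace(camera, thing): "region" (384x512 bool, what is visible of it).
- bot.mark_of(camera, thing): "xyz" ([x, y, z] in mm, in the coordinates of the camera as it stood for that picture, good to about 4 mm: a listed point, or the origin of a listed thing).
The state is a dict: "t": time; "joint_positions": joint angles; "dq": joint speeds; "joint_efforts": joint torques, N m; "eef_pos": TCP position; "eef_rot": TCP orientation; "contact_force": force on the tool from outside, world axes, zero at the start; "ft_torque": the same for the moment, N m; "opening": opening from 0.0 (shut) to 1.0 (fully open); "grip_force": force on a finger pad.
Only numpy, scipy, OpenCV 4.12 (cv2) and the standard library are available. Lean on these libraries where they do the work, as an engineer would, in place of code of your own. Each camera call takes 0.05 s, during which the arm holds its last target. There are 200 camera calls.

TASK

Build the drilling set-up on the dark base plate: put the two large two-bore steel blocks down flat, one on each scribed outline on either side of the hole and squared up with it. Lay the drilled aluminium plate flat across both blocks, lengthwise with the base and with its centre bore over the hole, and then stand the bronze bushing upright on the plate, centred over that bore. Leave the smaller one-bore steel block where it is.

Things in the scene. Friction and masses are not known exactly. Their poses are not given: they have to be found in the camera images.
- base_plate: Dark steel plate fixed to the work surface, 100 (its x) x 180 (its y) x 12 mm, a 20 mm hole through its centre. Origin: centre of the underside, z up; top at z = 12 mm. Two scribed light outlines, each 60 mm along its x by 40 mm along its y, centred at x = 0, y = +40 and -40 mm, show where the large blocks stand (40 mm gap between). Looks the same after half a turn.
- block_a: Large ground steel block with two bores in its top, 40 (its x) x 60 (its y) x 30 mm high, 0.4 to 0.8 kg. Origin: centre of the underside, z up. Equal to block_b: either may go on either outline, its 60 mm length along the base plate's x.
- block_b: The other large ground steel block with two bores, 40 (its x) x 60 (its y) x 30 mm high, equal to block_a and interchangeable with it. Origin: centre of the underside, z up.
- work_plate: Drilled aluminium plate, 55 (its x) x 120 (its y) x 16 mm thick, about 0.3 kg, a larger bore in its centre and a small hole toward each end, lying flat. Origin: centre of the underside, z up. In place its ends are flush with the blocks' outer faces, its underside 42 mm above the work surface.
- bushing: Bronze bushing standing upright, a tube of 30 mm outside diameter, 35 mm high, about 0.12 kg. Origin: centre of its lower end, z along its axis, up.
- small_block: Smaller ground steel block with one bore in its top, 35 (its x) x 50 (its y) x 28 mm high, not part of the job: it stays where it is. Origin: centre of the underside, z up.
Things that resemble listed ones, but are neither listed nor needed, are in the scene too. What is shaped like the bushing but blue is not meant.

How it is judged:
By the outcome, as a careful person would: the job done as asked, in the order asked, and still so for the second after the job is handed in, with the robot touching nothing.
It also fails if it takes over 112 s, if anything falls off the work surface, if the arm or the gripper's body presses on something with over 40 N, if the wrist force passes 120 N, or if a joint passes its speed limit or range.

## Working session

There is one attempt and no reset: what is moved stays moved. The work goes in short steps, Python scripts to look and compute and a shell command to move; the robot and the scene stay as the last step left them, time stands still between calls to the robot, and variables do not carry over. Pictures are saved under pics/ and viewed, at most 14 in all, crops included, and the job is handed in when it is done.

```bash
ls; mkdir -p pics; python3 - <<'E'
from station import bot
import cv2,numpy as np
print(bot.get_obs())
ims=[]
for c in ["scene","side","wrist"]:
    im=bot.snapshot(c); cv2.imwrite(f"pics/{c}0.png",im[:,:,::-1])
    k=bot.calibration(c); R=np.array(k["R"]);t=np.array(k["t"])
    print(c,k["fx"],k["cx"],k["cy"],(-R.T@t).round(0))
    for th in ["base_plate","block_a","work_plate","bushing","small_block"]:
        for m in bot.mark_of(c,th):
            p=np.array(m["xyz"]); w=R.T@(p-t); px=(k["fx"]*p[0]/p[2]+k["cx"],k["fy"]*p[1]/p[2]+k["cy"])
            print(c,th,round(m["conf"],2),w.round(0),np.round(px))
E
```

```text
pics
{'t': 0.0, 'joint_positions': array([1.20939151e+00, 3.14007254e-01, 4.49509861e-02, 1.30362246e+00,
       3.23689362e-05, 1.43121157e+00]), 'dq': array([-1.22068253e-03, -7.63713377e-05,  9.85072288e-05,  4.08035552e-04,
       -1.21899992e-03,  1.58157562e-03]), 'joint_efforts': array([-6.86765779e-04, -4.80628645e+01,  2.98532742e+01,  1.94523262e-02,
       -2.30507139e-04, -9.73290867e-06]), 'eef_pos': array([126.35452711, 560.5369965 , 302.99342242]), 'eef_rot': array([-3.47665008e-01, -3.12179383e+00,  2.85152687e-03]), 'contact_force': array([ 0.42118141,  0.21663344, -0.43830482]), 'ft_torque': array([ 0.03893328,  0.02614702, -0.07082162]), 'grip_force': 0.0, 'opening': 1.0039909649075562}
scene 348.31194606302586 261.55814751600496 196.8608936970282 [  45. -756.  557.]
scene base_plate 0.89 [488.  21.   2.] [260. 205.]
scene block_a 0.75 [426. 271.  -3.] [208. 178.]
scene block_a 0.55 [ 417. -237.    1.] [287. 263.]
scene work_plate 0.67 [ 549. -240.   -1.] [331. 247.]
scene bushing 0.75 [ 476. -431.   -4.] [364. 310.]
scene bushing 0.59 [ 494. -351.   -4.] [344. 283.]
scene bushing 0.51 [ 542. -420.   -1.] [383. 294.]
scene small_block 0.65 [469. 401.  -3.] [206. 162.]
side 418.8267565981203 248.07612173097974 182.62286344880465 [1205.  768. 1192.]
side base_plate 0.67 [487.  23.   0.] [254. 191.]
side block_a 0.76 [426. 279.  -1.] [317. 221.]
side block_a 0.5 [ 414. -235.    2.] [223. 148.]
side work_plate 0.84 [ 552. -240.   -2.] [196. 164.]
side bushing 0.65 [ 498. -347.    1.] [190. 144.]
side bushing 0.54 [ 475. -426.   -5.] [183. 134.]
side bushing 0.4 [ 545. -416.    1.] [171. 142.]
side bushing 0.38 [427. 281.   2.] [317. 221.]
side small_block 0.54 [462. 406.  -2.] [339. 249.]
wrist 334.11636572295293 257.73983424977934 191.7011652790615 [ 50. 578. 374.]
```

View pics/scene0.png

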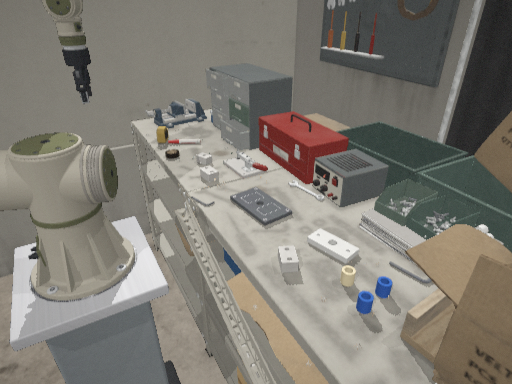

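View pics/side0.png

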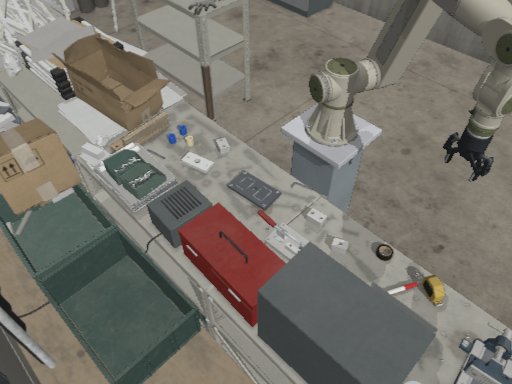

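The scene view shows the base plate at (260,205), two-bore-looking blocks at (209,175) and (288,260), the small block at (205,160), the work plate at (332,246), the bronze bushing at (348,276), and blue look-alikes at (365,301) and (384,287). The side view agrees: blocks at (317,215) and (222,145), small block at (340,243), bushing at (190,141), blue ones at (172,139) and (183,130).

Candidates: large block = scene (209,175), (288,260) or (205,160); bushing = (348,276) or the two blue ones. I'll check these in one close crop.

```bash
python3 - <<'E'
import cv2,numpy as np
s=cv2.imread("pics/side0.png"); c=cv2.imread("pics/scene0.png")
a=cv2.resize(s[195:260,290:370],None,fx=5,fy=5,interpolation=3)[:290,:400]
b=cv2.resize(c[150:190,185:225],None,fx=7,fy=7,interpolation=3)
d=cv2.resize(s[120:180,160:240],None,fx=5,fy=5,interpolation=3)
o=np.zeros((600,800,3),np.uint8); o[:290,:400]=a; o[:280,410:690]=b; o[300:600,:400]=d
o[300:600,410:790]=cv2.resize(c[230:320,275:389],(380,300),interpolation=3)
cv2.imwrite("pics/crop1.png",o)
E
```

```text
(no output)
```

View pics/crop1.png

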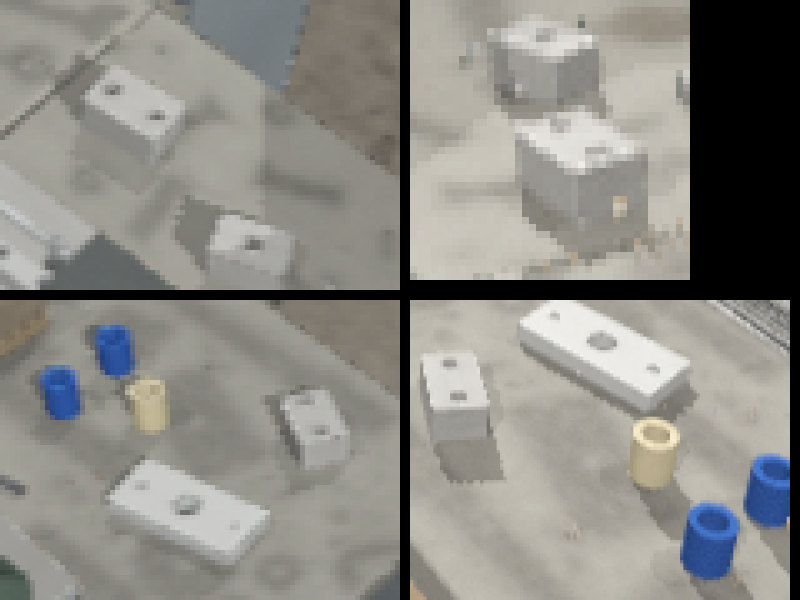

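The crop confirms it. The two-bore blocks are the near-left one at scene (209,175) and the right one at (288,260). The one-bore block at (205,160) stays put, and the only non-blue tube is at (348,276). Next I'll write helpers with a silhouette fit of known-size solids and get coarse poses from both fixed cameras.

```bash
cat > h.py <<'E'
import numpy as np, cv2
from scipy.optimize import minimize
from scipy.spatial.transform import Rotation as Ro
from station import bot
DIM={"base_plate":(100,180,12),"block_a":(40,60,30),"work_plate":(55,120,16),"bushing":(30,30,35),"small_block":(35,50,28)}
def pts(th):
    a,b,h=DIM[th]
    if th=="bushing":
        u=np.linspace(0,2*np.pi,40)[:-1]; q=np.c_[15*np.cos(u),15*np.sin(u)]
    else: q=np.array([[a,b],[a,-b],[-a,-b],[-a,b]])/2.
    return np.vstack([np.c_[q,0*q[:,0]],np.c_[q,0*q[:,0]+h]])
def proj(k,W):
    c=W@np.array(k["R"]).T+np.array(k["t"])
    return np.c_[k["fx"]*c[:,0]/c[:,2]+k["cx"],k["fy"]*c[:,1]/c[:,2]+k["cy"]]
def view(cam,th,near=None,tol=60):
    """picture + network region of the instance nearest to a world xy"""
    k=bot.calibration(cam); im=bot.snapshot(cam); best=None
    for r in bot.trace(cam,th):
        m=np.array(r["region"]); 
        if m.sum()<30: continue
        ys,xs=np.nonzero(m); c=np.array([xs.mean(),ys.mean()])
        d=0 if near is None else np.linalg.norm(c-proj(k,np.array([[near[0],near[1],DIM[th][2]/2]]))[0])
        if d<tol and (best is None or d<best[0]): best=(d,m,r["conf"])
    return k,im,None if best is None else best[1]
def fit(th,views,x0,z=None):
    P=pts(th); S=4
    ms=[]
    for k,_,m in views:
        cs=max(cv2.findContours(m.astype(np.uint8),0,2)[0],key=cv2.contourArea); x,y,w,h=cv2.boundingRect(cs)
        x-=12;y-=12;w+=24;h+=24
        pad=np.pad(m.astype(np.float32),40)[y+40:y+h+40,x+40:x+w+40]
        ms.append((k,(x,y),cv2.resize(pad,None,fx=S,fy=S,interpolation=1)>0.5))
    def cost(p):
        zz=p[3]*1 if z is None else z; c,s=np.cos(p[2]),np.sin(p[2]); e=0
        W=P@np.array([[c,s,0],[-s,c,0],[0,0,1]])+[p[0],p[1],zz]
        for k,o,m in ms:
            q=(proj(k,W)-o+0.5)*S-0.5
            r=np.zeros(m.shape,np.uint8); cv2.fillConvexPoly(r,np.round(cv2.convexHull(q.astype(np.float32))*16).astype(int),1,shift=4)
            r=r>0; e+=1-(r&m).sum()/max(1,(r|m).sum())
        return e/len(ms)
    best=None
    for y in ([0] if th=="bushing" else np.arange(-80,100,20)*np.pi/180) if len(x0)==2 else [x0[2]]:
        i=np.array([x0[0],x0[1],y]+([0] if z is None else [])); n=len(i)
        sim=np.vstack([i]+[i+np.eye(n)[j]*[12,12,.2,8][j] for j in range(n)])
        r=minimize(cost,i,method="Nelder-Mead",options=dict(initial_simplex=sim,xatol=.02,fatol=1e-4,maxiter=400))
        if best is None or r.fun<best.fun: best=r
    p=best.x; print(th,"xy",p[:2].round(1),"yaw",np.degrees(p[2]).round(1),"z",None if z is not None else p[3].round(1),"1-iou",round(best.fun,3))
    return p
def row(x,y,z,psi):
    """row (tool axes, 5deg/cm) to reach TCP xyz, tool down with tool x at heading psi deg"""
    o=bot.get_obs(); R=Ro.from_rotvec(o["eef_rot"]); a=np.radians(psi)
    T=Ro.from_matrix(np.array([[np.cos(a),np.sin(a),0],[np.sin(a),-np.cos(a),0],[0,0,-1]]))
    d=R.inv().apply(np.array([x,y,z])-o["eef_pos"])/10; w=np.degrees((R.inv()*T).as_rotvec())/5
    print("t",round(o["t"],1),"row",*w.round(2),*d.round(2),"rows>=",int(np.ceil(max(np.linalg.norm(d)/5,np.linalg.norm(w)*5/8.59))))
E
python3 - <<'E'
from h import *
for th,n in [("base_plate",(488,22)),("block_a",(426,275)),("block_a",(415,-236)),("work_plate",(550,-240)),("bushing",(495,-349)),("small_block",(466,404))]:
    v=[view(c,th,n,25) for c in ("scene","side")]; v=[a for a in v if a[2] is not None]
    print(len(v)); fit(th,v,n,None if len(v)>1 else 0)
k=bot.calibration("wrist"); o=bot.get_obs(); R=Ro.from_rotvec(o["eef_rot"])
print((R.inv().as_matrix()@np.array(k["R"]).T).round(3)); print(R.inv().apply(-np.array(k["R"]).T@k["t"]-o["eef_pos"]).round(1))
row(426,275,260,180)
E
```

```text
2
base_plate xy [486.9  20.6] yaw 6.2 z 1.7 1-iou 0.04
2
block_a xy [429.7 274.3] yaw 8.7 z 1.3 1-iou 0.084
2
block_a xy [ 416.2 -235.9] yaw -27.6 z 1.6 1-iou 0.113
2
work_plate xy [ 547.4 -239.5] yaw 14.2 z 0.7 1-iou 0.089
2
bushing xy [ 500.6 -350.8] yaw 5.2 z -3.1 1-iou 0.547
2
small_block xy [461.4 403.8] yaw 9.2 z 2.1 1-iou 0.191
[[ 0.    -0.954 -0.301]
 [ 1.     0.    -0.001]
 [ 0.001 -0.301  0.954]]
[ 78.2  -0.1 -70.4]
t 2.1 row 0.0 0.0 -2.54 -35.51 -21.31 4.39 rows>= 9
```

Both fixed cameras put every underside at z of about 0–2 mm, so the heights check out. I'll view the base plate from close by first, then block 1.

```bash
python3 - <<'E'
from h import *
row(487,21,230,186)
E
```

```text
t 2.1 row 0.0 0.0 -3.74 -47.04 -44.74 7.39 rows>= 14
```

```bash
R="0 0 -3.74 -47 -44.7 7.4 8.5"; python3 -m crank '0 0 -3.74 -47 -44.7 7.4 8.5;0 0 -3.74 -47 -44.7 7.4 8.5;0 0 -3.74 -47 -44.7 7.4 8.5;0 0 -3.74 -47 -44.7 7.4 8.5;0 0 -3.74 -47 -44.7 7.4 8.5;0 0 -3.74 -47 -44.7 7.4 8.5;0 0 -3.74 -47 -44.7 7.4 8.5;0 0 -3.74 -47 -44.7 7.4 8.5;0 0 -3.74 -47 -44.7 7.4 8.5;0 0 -3.74 -47 -44.7 7.4 8.5;0 0 -3.74 -47 -44.7 7.4 8.5;0 0 -3.74 -47 -44.7 7.4 8.5;0 0 -3.74 -47 -44.7 7.4 8.5;0 0 -3.74 -47 -44.7 7.4 8.5;0 0 -3.74 -47 -44.7 7.4 8.5;0 0 -3.74 -47 -44.7 7.4 8.5;0 0 -3.74 -47 -44.7 7.4 8.5'
python3 - <<'E'
from h import *
v=view("wrist","base_plate",(487,21)); p=fit("base_plate",[v],(487,21,.1),0)
cv2.imwrite("pics/base1.png",v[1][:,:,::-1]); np.save("base1.npy",v[2])
k=v[0]; im=v[1][:,:,::-1].copy()
c,s=np.cos(p[2]),np.sin(p[2])
for y in (40,-40):
    q=np.array([[30,y+20,12],[30,y-20,12],[-30,y-20,12],[-30,y+20,12]])@np.array([[c,s,0],[-s,c,0],[0,0,1]])+[p[0],p[1],0]
    cv2.polylines(im,[np.round(proj(k,q)).astype(int)],True,(0,0,255),1)
cv2.imwrite("pics/base1o.png",im)
row(429.7,274.3,200,98.7)
E
```

```text
t: 3.8
eef_pos: [485.8, 22.8, 230.1]
eef_rot: [0.167, -3.137, -0.001]
contact_force: [0.6, 0.1, 0.3]
opening: 0.996
grip_force: 0.0
base_plate xy [486.   20.5] yaw 6.4 z None 1-iou 0.023
t 3.9 row 0.0 0.0 17.48 2.92 25.6 3.03 rows>= 11
```

View pics/base1o.png

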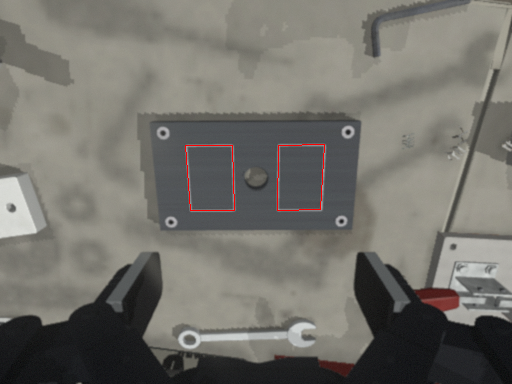

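The overlay of the projected outlines (red, around (211,178) and (301,178), hole at (256,178)) lies on the scribed outlines. On to block 1.

```bash
python3 -m crank '0 0 17.5 2.9 25.6 3 8.5;0 0 17.5 2.9 25.6 3 8.5;0 0 17.5 2.9 25.6 3 8.5;0 0 17.5 2.9 25.6 3 8.5;0 0 17.5 2.9 25.6 3 8.5;0 0 17.5 2.9 25.6 3 8.5;0 0 17.5 2.9 25.6 3 8.5;0 0 17.5 2.9 25.6 3 8.5;0 0 17.5 2.9 25.6 3 8.5;0 0 17.5 2.9 25.6 3 8.5;0 0 17.5 2.9 25.6 3 8.5;0 0 17.5 2.9 25.6 3 8.5;0 0 17.5 2.9 25.6 3 8.5'
python3 - <<'E'
from h import *
v=view("wrist","block_a",(429.7,274.3)); p=fit("block_a",[v],(429,274,.15),0)
im=v[1][:,:,::-1].copy(); k=v[0]
c,s=np.cos(p[2]),np.sin(p[2]); q=proj(k,pts("block_a")@np.array([[c,s,0],[-s,c,0],[0,0,1]])+[p[0],p[1],0])
cv2.polylines(im,[np.round(q[4:]).astype(int)],True,(0,0,255),1)
cv2.imwrite("pics/b1.png",im)
row(p[0],p[1],130,np.degrees(p[2])+90); row(p[0],p[1],80,np.degrees(p[2])+90)
E
```

```text
t: 5.2
eef_pos: [430.6, 273.6, 200.1]
eef_rot: [2.046, 2.384, 0.001]
contact_force: [0.0, -0.2, -0.1]
opening: 0.999
grip_force: 0.0
block_a xy [427.8 274.4] yaw 7.3 z None 1-iou 0.027
t 5.3 row 0.0 -0.0 0.27 0.14 -0.28 7.01 rows>= 2
t 5.3 row 0.0 -0.0 0.27 0.14 -0.28 12.01 rows>= 3
```

View pics/b1.png

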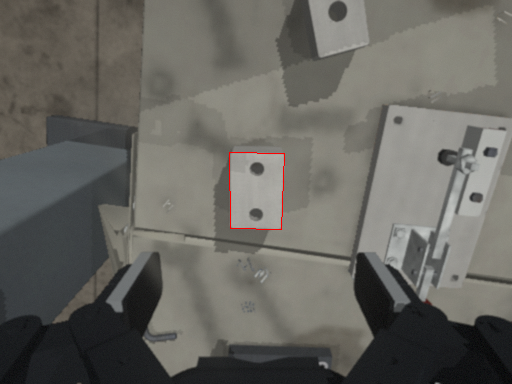

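The red fitted top face lies on the two-bore block at (256,190), and the one-bore block shows at (338,20). Descending to grasp.

```bash
python3 -m crank '0 0 0.27 0.14 -0.28 7 8.5;0 0 0.27 0.14 -0.28 7 8.5;0 0 0.27 0.14 -0.28 9.5 8.5;0 0 0.27 0.14 -0.28 12.2 8.5;0 0 0.27 0.14 -0.28 12.2 8.5;0 0 0.27 0.14 -0.28 12.2 3;0 0 0.27 0.14 -0.28 12.2 3;0 0 0.27 0.14 -0.28 12.2 3;0 0 0.27 0.14 -0.28 12.2 3;0 0 0.27 0.14 -0.28 12.2 3;0 0 0.27 0.14 -0.28 12.2 3' 80
```

```text
t: 6.4
eef_pos: [429.3, 274.6, 79.7]
eef_rot: [2.078, 2.355, 0.005]
contact_force: [-1.0, -0.2, 5.6]
opening: 0.45
grip_force: 82.6
```

```bash
python3 -m crank '0 0 0 0 0 -1 3;0 0 0 0 0 -4 3;0 0 0 0 0 -8 3;0 0 0 0 0 -8 3'
python3 - <<'E'
from h import *
row(481.5,60.3,140,186.4);row(481.5,60.3,94,186.4)
E
```

```text
t: 6.8
eef_pos: [430.7, 275.3, 163.2]
eef_rot: [2.076, 2.353, 0.012]
contact_force: [2.4, 0.5, -5.8]
opening: 0.451
grip_force: 82.4
t 6.8 row 0.1 0.05 -17.85 -21.97 2.34 2.28 rows>= 11
t 6.8 row 0.1 0.05 -17.85 -21.98 2.31 6.88 rows>= 11
```

```bash
python3 -m crank '0 0 -17.85 -22 2.3 2.3 3;0 0 -17.85 -22 2.3 2.3 3;0 0 -17.85 -22 2.3 2.3 3;0 0 -17.85 -22 2.3 2.3 3;0 0 -17.85 -22 2.3 2.3 3;0 0 -17.85 -22 2.3 2.3 3;0 0 -17.85 -22 2.3 2.3 3;0 0 -17.85 -22 2.3 2.3 3;0 0 -17.85 -22 2.3 2.3 3;0 0 -17.85 -22 2.3 2.3 3;0 0 -17.85 -22 2.3 2.3 3;0 0 -17.85 -22 2.3 2.3 3;0 0 -17.85 -22 2.3 2.3 3'
python3 - <<'E'
from h import *
im=bot.snapshot("wrist"); cv2.imwrite("pics/held1.png",im[:,:,::-1])
row(481.5,60.3,94,186.4);
E
```

```text
t: 8.1
eef_pos: [477.7, 58.7, 134.4]
eef_rot: [0.17, -3.136, -0.0]
contact_force: [-0.2, 0.2, -5.8]
opening: 0.451
grip_force: 82.3
t 8.2 row 0.0 -0.01 -0.04 -0.39 0.12 4.05 rows>= 1
```

View pics/held1.png

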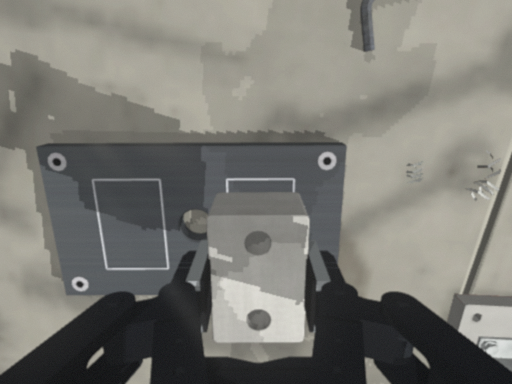

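The block is held squarely at (258,270), with its outline below at (258,190). Descending.

```bash
python3 -m crank '0 0 0 -0.39 0.12 1 3;0 0 0 -0.39 0.12 2.5 3;0 0 0 -0.39 0.12 3.7 3;0 0 0 -0.39 0.12 3.7 3;0 0 0 -0.39 0.12 3.7 3'
python3 - <<'E'
from h import *
row(481.5,60.3,92,186.4);
E
```

```text
t: 8.65
eef_pos: [481.6, 60.3, 97.3]
eef_rot: [0.174, -3.135, -0.0]
contact_force: [0.3, 0.2, -4.6]
opening: 0.452
grip_force: 82.2
t 8.7 row 0.0 -0.02 -0.01 0.01 -0.0 0.53 rows>= 1
```

```bash
python3 -m crank '0 0 0 0 0 0.3 3;0 0 0 0 0 0.45 3;0 0 0 0 0 0.55 3;0 0 0 0 0 0.55 3;0 0 0 0 0 0.55 3'
```

```text
t: 9.15
eef_pos: [482.1, 60.2, 92.6]
eef_rot: [-0.175, 3.136, 0.0]
contact_force: [-0.5, -0.3, -6.1]
opening: 0.447
grip_force: 82.3
```

```bash
python3 -m crank '0 0 0 0 0 0.1 3;0 0 0 0 0 0.15 3;0 0 0 0 0 0.15 3'; python3 -m crank '0 0 0 0 0 0.1 3;0 0 0 0 0 0.1 3'
```

```text
t: 9.45
eef_pos: [482.3, 60.2, 91.7]
eef_rot: [-0.175, 3.136, 0.0]
contact_force: [-2.6, -0.1, 4.7]
opening: 0.451
grip_force: 83.6
t: 9.65
eef_pos: [482.3, 60.2, 91.7]
eef_rot: [-0.175, 3.135, -0.0]
contact_force: [-5.4, -0.9, 15.5]
opening: 0.45
grip_force: 85.1
```

```bash
python3 -m crank '0 0 0 0 0 -0.1 5.6;0 0 0 0 0 -0.1 5.6;0 0 0 0 0 -0.1 5.6;0 0 0 0 0 -3 5.6;0 0 0 0 0 -7 5.6;0 0 0 0 0 -12 8.5;0 0 0 0 0 -12 8.5;0 0 0 0 0 -12 8.5'
python3 - <<'E'
from h import *
b=fit("base_plate",[view("wrist","base_plate",(486,20.5))],(486,20.5,.11),0)
v=view("wrist","block_a",(482,60)); p=fit("block_a",[v],(482,60,-1.46),12)
c,s=np.cos(b[2]),np.sin(b[2]); print("in base",np.array([[c,s],[-s,c]])@(p[:2]-b[:2]),np.degrees(p[2]-b[2]))
cv2.imwrite("pics/p1.png",v[1][:,:,::-1])
row(416,-236,200,62.4+180)
E
```

```text
t: 10.45
eef_pos: [483.2, 60.2, 211.3]
eef_rot: [-0.175, 3.133, -0.0]
contact_force: [-1.2, 0.6, -0.5]
opening: 0.997
grip_force: 0.0
base_plate xy [486.4  20.7] yaw 6.4 z None 1-iou 0.194
block_a xy [480.9  60. ] yaw -83.3 z None 1-iou 0.032
in base [-1.09040147 39.67254095] -89.6493302598221
t 10.7 row 0.02 -0.03 -11.2 9.76 -28.72 0.85 rows>= 7
```

View pics/p1.png

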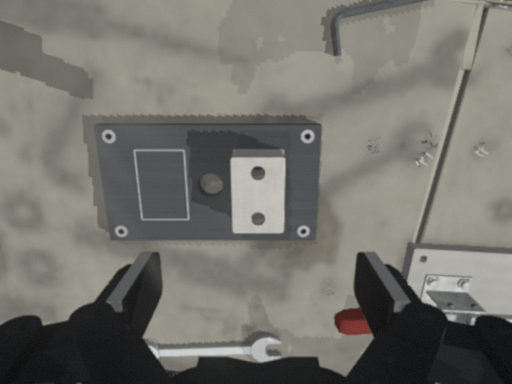

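Block 1 sits on its outline at (258,192), within about 1 mm and 0.4°. Now block 2.

```bash
python3 -m crank '0 0 -11.2 9.8 -28.7 0.8 8.5;0 0 -11.2 9.8 -28.7 0.8 8.5;0 0 -11.2 9.8 -28.7 0.8 8.5;0 0 -11.2 9.8 -28.7 0.8 8.5;0 0 -11.2 9.8 -28.7 0.8 8.5;0 0 -11.2 9.8 -28.7 0.8 8.5;0 0 -11.2 9.8 -28.7 0.8 8.5;0 0 -11.2 9.8 -28.7 0.8 8.5;0 0 -11.2 9.8 -28.7 0.8 8.5;0 0 -11.2 9.8 -28.7 0.8 8.5;0 0 -11.2 9.8 -28.7 0.8 8.5'
python3 - <<'E'
from h import *
v=view("wrist","block_a",(416,-236)); p=fit("block_a",[v],(416,-236,-.48),0)
row(p[0],p[1],130,np.degrees(p[2])+270); row(p[0],p[1],79.7,np.degrees(p[2])+270)
E
```

```text
t: 11.75
eef_pos: [416.5, -234.8, 201.3]
eef_rot: [1.627, -2.687, -0.002]
contact_force: [0.2, 0.4, -0.3]
opening: 0.995
grip_force: 0.0
block_a xy [ 415.3 -235.5] yaw -24.1 z None 1-iou 0.033
t 11.8 row 0.01 0.0 -0.7 0.13 0.1 7.17 rows>= 2
t 11.8 row 0.01 0.0 -0.7 0.13 0.09 12.2 rows>= 3
```

```bash
python3 -m crank '0 0 -0.7 0.13 0.1 5 8.5;0 0 -0.7 0.13 0.1 7.2 8.5;0 0 -0.7 0.13 0.1 9.5 8.5;0 0 -0.7 0.13 0.1 12.2 8.5;0 0 -0.7 0.13 0.1 12.2 8.5;0 0 -0.7 0.13 0.1 12.2 3;0 0 -0.7 0.13 0.1 12.2 3;0 0 -0.7 0.13 0.1 12.2 3;0 0 -0.7 0.13 0.1 12.2 3;0 0 -0.7 0.13 0.1 12.2 3;0 0 -0.7 0.13 0.1 12.2 3' 80
python3 -m crank '0 0 0 0 0 -1 3;0 0 0 0 0 -4 3;0 0 0 0 0 -8 3;0 0 0 0 0 -8 3;0 0 0 0 0 -8 3'
python3 - <<'E'
from h import *
row(490.5,-19.3,140,186.4)
E
```

```text
t: 12.95
eef_pos: [416.1, -237.2, 81.6]
eef_rot: [-1.708, 2.635, -0.004]
contact_force: [-0.5, 1.8, 6.4]
opening: 0.451
grip_force: 82.4
t: 13.45
eef_pos: [415.4, -236.8, 160.7]
eef_rot: [-1.708, 2.636, -0.003]
contact_force: [-0.5, 0.3, -6.8]
opening: 0.451
grip_force: 82.6
t 13.4 row -0.02 0.01 11.9 -22.92 2.03 2.06 rows>= 7
```

```bash
python3 -m crank '0 0 11.9 -22.8 2 2.1 3;0 0 11.9 -22.8 2 2.1 3;0 0 11.9 -22.8 2 2.1 3;0 0 11.9 -22.8 2 2.1 3;0 0 11.9 -22.8 2 2.1 3;0 0 11.9 -22.8 2 2.1 3;0 0 11.9 -22.8 2 2.1 3;0 0 11.9 -22.8 2 2.1 3;0 0 11.9 -22.8 2 2.1 3;0 0 11.9 -22.8 2 2.1 3;0 0 11.9 -22.8 2 2.1 3'
python3 - <<'E'
from h import *
row(489.5,-19.4,97,186.4)
E
```

```text
t: 14.55
eef_pos: [489.4, -20.4, 138.2]
eef_rot: [0.177, -3.135, -0.001]
contact_force: [0.3, 0.8, -5.8]
opening: 0.45
grip_force: 82.6
t 14.6 row 0.01 -0.02 0.01 -0.03 0.09 4.12 rows>= 1
```

```bash
python3 -m crank '0 0 0 -0.05 0.08 1.5 3;0 0 0 -0.05 0.08 3 3;0 0 0 -0.05 0.08 4.1 3;0 0 0 -0.05 0.08 4.1 3;0 0 0 -0.05 0.08 4.3 3;0 0 0 -0.05 0.08 4.3 3'
```

```text
t: 15.15
eef_pos: [490.8, -19.6, 96.3]
eef_rot: [-0.175, 3.136, -0.0]
contact_force: [0.0, -0.6, -6.1]
opening: 0.448
grip_force: 82.5
```

```bash
python3 -m crank '0 0 0 0.1 0 0.1 3;0 0 0 0.1 0 0.2 3;0 0 0 0.1 0 0.2 3'; python3 -m crank '0 0 0 0 0 0.1 3;0 0 0 0 0 0.1 3'
```

```text
t: 15.45
eef_pos: [489.4, -19.5, 94.0]
eef_rot: [-0.175, 3.136, -0.0]
contact_force: [0.4, -0.3, -5.9]
opening: 0.448
grip_force: 82.5
t: 15.65
eef_pos: [489.5, -19.5, 93.6]
eef_rot: [-0.175, 3.136, -0.0]
contact_force: [-2.8, 0.1, 2.7]
opening: 0.446
grip_force: 83.5
```

```bash
python3 -m crank '0 0 0 0 0 0 3;0 0 0 0 0 0 5.6;0 0 0 0 0 0 5.6;0 0 0 0 0 0 5.6;0 0 0 0 0 -3 5.6;0 0 0 0 0 -7 5.6;0 0 0 0.5 -4 -13 8.5;0 0 0 0.5 -4 -13 8.5;0 0 0 0.5 -4 -13 8.5;0 0 0 0.5 -4 -13 8.5'
python3 - <<'E'
from h import *
k=bot.calibration("wrist"); im=bot.snapshot("wrist"); 
for r in bot.trace("wrist","block_a"):
    m=np.array(r["region"]); ys,xs=np.nonzero(m); print(r["conf"],xs.mean(),ys.mean())
    y0=60.3 if xs.mean()>256 else -19.3
    p=fit("block_a",[(k,im,m)],(486,y0,-1.46),12)
    c,s=np.cos(.1117),np.sin(.1117); print("in base",np.array([[c,s],[-s,c]])@(p[:2]-[486,20.5]),np.degrees(p[2])-6.4)
big=cv2.resize(im[90:270,110:410,::-1],None,fx=2.6,fy=2.6,interpolation=2)
cv2.imwrite("pics/p2.png",big)
row(547.4,-239.5,215,14.2+90)
E
```

```text
t: 16.65
eef_pos: [489.0, -60.0, 222.8]
eef_rot: [-0.174, 3.136, 0.0]
contact_force: [-0.3, -0.9, -1.2]
opening: 0.996
grip_force: 0.0
0.94 403.2550489277535 191.20986883198
block_a xy [480.9  59.9] yaw -83.7 z None 1-iou 0.035
in base [-0.70234497 39.69923671] -90.06024354813935
0.83 306.9013772749631 191.5245941957698
block_a xy [486.   60.3] yaw -83.7 z None 1-iou 1.0
in base [ 4.4364211  39.55196794] -90.0518380891002
0.57 61.22518127883981 217.85392221489784
block_a xy [486.  -19.3] yaw -83.7 z None 1-iou 1.0
in base [ -4.4364211  -39.55196794] -90.0518380891002
t 16.8 row -0.01 -0.03 16.44 -3.89 -18.57 0.61 rows>= 10
```

View pics/p2.png

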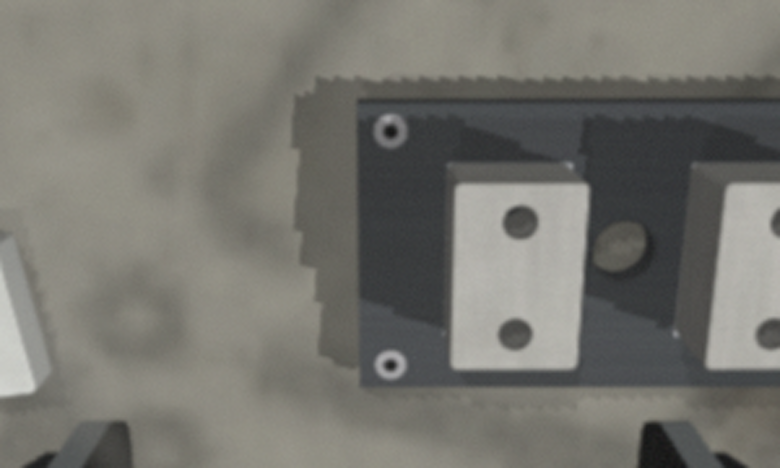

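Both blocks stand square to the base and level with each other, block 2 at crop (518,275) and block 1 at its right. My fit started block 2 at the wrong place, so I'll refit it from here.

```bash
python3 - <<'E'
from h import *
v=view("wrist","block_a",(490,-19),25); p=fit("block_a",[v],(490,-19,-1.46),12)
c,s=np.cos(.1117),np.sin(.1117); print("in base",np.array([[c,s],[-s,c]])@(p[:2]-[486,20.5]),np.degrees(p[2])-6.4)
row(547.4,-239.5,215,14.2+90)
E
```

```text
block_a xy [489.7 -19.8] yaw -83.6 z None 1-iou 0.039
in base [ -0.82057966 -40.444862  ] -90.01988372468549
t 16.9 row -0.01 -0.04 16.45 -3.88 -18.59 0.6 rows>= 10
```

```bash
python3 -m crank '0 0 16.4 -3.9 -18.6 0.6 8.5;0 0 16.4 -3.9 -18.6 0.6 8.5;0 0 16.4 -3.9 -18.6 0.6 8.5;0 0 16.4 -3.9 -18.6 0.6 8.5;0 0 16.4 -3.9 -18.6 0.6 8.5;0 0 16.4 -3.9 -18.6 0.6 8.5;0 0 16.4 -3.9 -18.6 0.6 8.5;0 0 16.4 -3.9 -18.6 0.6 8.5;0 0 16.4 -3.9 -18.6 0.6 8.5;0 0 16.4 -3.9 -18.6 0.6 8.5;0 0 16.4 -3.9 -18.6 0.6 8.5;0 0 16.4 -3.9 -18.6 0.6 8.5'
python3 - <<'E'
from h import *
v=view("wrist","work_plate",(547,-239.5)); p=fit("work_plate",[v],(547,-239,.25),0)
im=v[1][:,:,::-1].copy(); k=v[0]
c,s=np.cos(p[2]),np.sin(p[2]); q=proj(k,pts("work_plate")@np.array([[c,s,0],[-s,c,0],[0,0,1]])+[p[0],p[1],0])
cv2.polylines(im,[np.round(q[4:]).astype(int)],True,(0,0,255),1)
u=proj(k,np.array([[p[0],p[1],16]]))[0]; cv2.drawMarker(im,tuple(int(round(a)) for a in u),(0,0,255),0,8)
cv2.imwrite("pics/w1.png",im)
row(p[0],p[1],77,np.degrees(p[2])+90)
E
```

```text
t: 18.05
eef_pos: [548.2, -239.8, 215.9]
eef_rot: [-1.921, -2.483, 0.0]
contact_force: [0.8, 0.2, 0.8]
opening: 0.996
grip_force: 0.0
work_plate xy [ 546.6 -240.4] yaw 14.5 z None 1-iou 0.057
t 18.1 row -0.01 -0.01 -0.01 -0.01 -0.16 13.93 rows>= 3
```

View pics/w1.png

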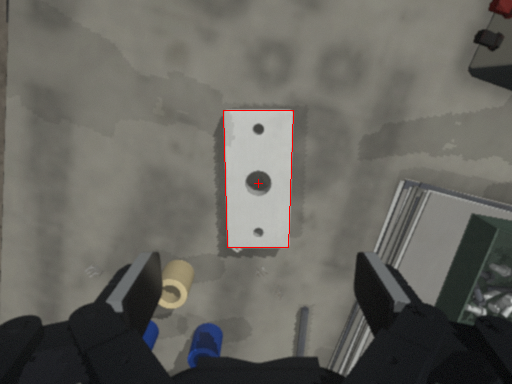

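The red fit lies on the drilled plate, with its bore at (258,182). The bronze bushing at (175,285) is clear of the fingers. Grasping.

```bash
python3 -m crank '0 0 0 0 -0.15 5 8.5;0 0 0 0 -0.15 9 8.5;0 0 0 0 -0.15 12 8.5;0 0 0 0 -0.15 14.2 8.5;0 0 0 0 -0.15 14.2 8.5;0 0 0 0 -0.15 14.2 8.5;0 0 0 0 -0.15 14.2 4.5;0 0 0 0 -0.15 14.2 4.5;0 0 0 0 -0.15 14.2 4.5;0 0 0 0 -0.15 14.2 4.5;0 0 0 0 -0.15 14.2 4.5' 80
```

```text
t: 19.25
eef_pos: [548.2, -241.4, 77.3]
eef_rot: [1.923, 2.479, 0.001]
contact_force: [0.2, 1.5, 5.5]
opening: 0.612
grip_force: 84.4
```

```bash
python3 -m crank '0 0 0 0 0 -0.5 4.5;0 0 0 0 0 -2 4.5;0 0 0 0 0 -6 4.5;0 0 0 0 0 -10 4.5;0 0 0 0 0 -10 4.5;0 0 0 0 0 -10 4.5'
python3 - <<'E'
from h import *
print(bot.get_obs()["eef_pos"])
v=view("wrist","work_plate"); cv2.imwrite("pics/w2.png",v[1][:,:,::-1])
row(486,20.5,170,96.4)
E
```

```text
t: 19.85
eef_pos: [547.4, -241.0, 176.3]
eef_rot: [1.924, 2.48, 0.001]
contact_force: [-0.5, -0.1, -2.6]
opening: 0.613
grip_force: 84.8
[ 547.42661801 -241.04672659  176.34343696]
t 19.9 row -0.02 -0.02 1.6 26.75 0.67 0.42 rows>= 6
```

View pics/w2.png

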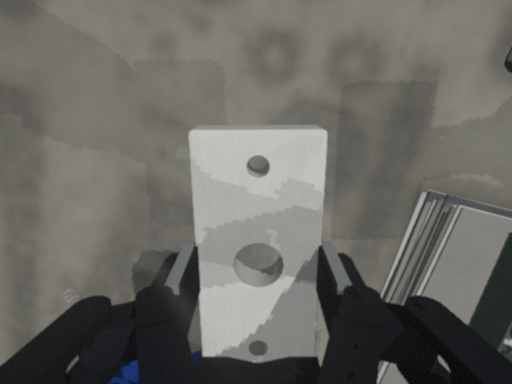

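The plate is held level, with its bore at (258,264). Moving over the blocks.

```bash
python3 -m crank '0 0 1.6 26.6 0.7 0.6 4.5;0 0 1.6 26.6 0.7 0.6 4.5;0 0 1.6 26.6 0.7 0.6 4.5;0 0 1.6 26.6 0.7 0.6 4.5;0 0 1.6 26.6 0.7 0.6 4.5;0 0 1.6 26.6 0.7 0.6 4.5;0 0 1.6 26.6 0.7 0.6 4.5;0 0 1.6 26.6 0.7 0.6 4.5;0 0 1.6 26.6 0.7 0.6 4.5;0 0 1.6 26.6 0.7 0.6 4.5'
python3 - <<'E'
from h import *
row(486.2,19.3,123,96.4)
E
```

```text
t: 20.95
eef_pos: [487.8, 17.6, 168.5]
eef_rot: [-2.096, -2.34, 0.0]
contact_force: [0.2, -0.2, -2.9]
opening: 0.619
grip_force: 84.7
t 20.9 row -0.0 -0.0 -0.02 0.19 -0.14 4.55 rows>= 1
```

```bash
python3 -m crank '0 0 0 0.19 -0.14 2 4.5;0 0 0 0.19 -0.14 3.5 4.5;0 0 0 0.19 -0.14 4.4 4.5;0 0 0 0.19 -0.14 4.4 4.5;0 0 0 0.19 -0.14 4.4 4.5;0 0 0 0.19 -0.14 4.4 4.5'
python3 - <<'E'
from h import *
row(486.2,19.3,120,96.4)
im=bot.snapshot("wrist"); cv2.imwrite("pics/w3.png",im[:,:,::-1])
E
```

```text
t: 21.55
eef_pos: [486.7, 20.1, 125.6]
eef_rot: [2.094, 2.341, 0.001]
contact_force: [-0.3, 0.4, -2.6]
opening: 0.618
grip_force: 84.7
t 21.6 row 0.02 0.0 -0.01 -0.08 -0.06 0.56 rows>= 1
```

View pics/w3.png

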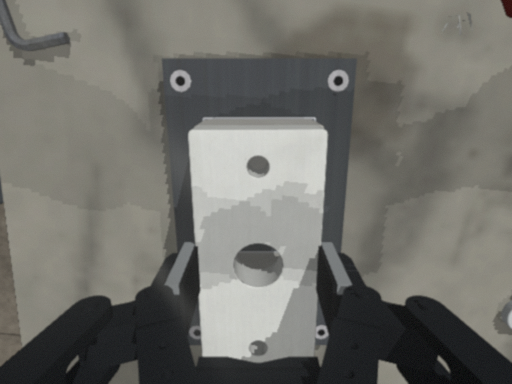

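The plate is centred on the base laterally (258 against 259) and in line with it. Lowering.

```bash
python3 -m crank '0 0 0 -0.06 -0.05 0.2 4.5;0 0 0 -0.06 -0.05 0.4 4.5;0 0 0 -0.06 -0.05 0.5 4.5;0 0 0 -0.06 -0.05 0.5 4.5'; python3 -m crank '0 0 0 0 0 0.1 4.5;0 0 0 0 0 0.1 4.5'
```

```text
t: 22.0
eef_pos: [485.4, 19.8, 119.7]
eef_rot: [-2.094, -2.342, 0.0]
contact_force: [0.9, 1.0, -1.5]
opening: 0.614
grip_force: 84.7
t: 22.2
eef_pos: [485.5, 19.8, 119.3]
eef_rot: [2.094, 2.342, 0.0]
contact_force: [-2.6, 0.1, 2.2]
opening: 0.616
grip_force: 85.3
```

```bash
python3 -m crank '0 0 0 0 0 0 4.5;0 0 0 0 0 0 7.2;0 0 0 0 0 0 7.2;0 0 0 0 0 0 7.2;0 0 0 0 0 -3 7.2;0 0 0 0 0 -7 7.2;0 0 0 0 0 -11 8.5;0 0 0 0 0 -11 8.5;0 0 0 0 0 -11 8.5;0 0 0 0 0 -11 8.5'
python3 - <<'E'
from h import *
v=view("wrist","work_plate",(486,21)); p=fit("work_plate",[v],(486,20.5,.11),42)
c,s=np.cos(.1117),np.sin(.1117); print("in base",np.array([[c,s],[-s,c]])@(p[:2]-[486,20.5]),np.degrees(p[2])-6.4)
b=fit("base_plate",[view("wrist","base_plate",(486,20.5))],(486,20.5,.11),0)
cv2.imwrite("pics/w4.png",v[1][:,:,::-1])
row(500,-350.8,215,96.4)
E
```

```text
t: 23.2
eef_pos: [484.9, 19.8, 227.9]
eef_rot: [-2.093, -2.341, 0.001]
contact_force: [0.2, 0.3, 0.1]
opening: 0.99
grip_force: 0.0
work_plate xy [483.9  21. ] yaw 6.6 z None 1-iou 0.061
in base [-2.01807884  0.71515983] 0.15195725650511704
base_plate xy [485.8  20.7] yaw 6.4 z None 1-iou 0.506
t 23.4 row -0.03 -0.01 -0.0 -37.0 -2.62 1.25 rows>= 8
```

View pics/w4.png

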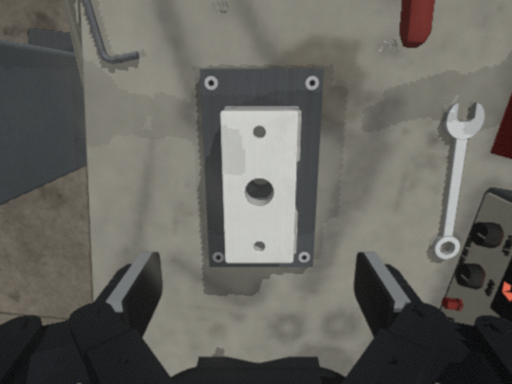

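The plate spans both blocks and is in line with the base (bore at (259,189)), but it may be 1–2 mm off sideways. I'll check that directly from the image edges.

```bash
python3 - <<'E'
from h import *
k=bot.calibration("wrist"); g=cv2.GaussianBlur(cv2.imread("pics/w4.png",0),(3,3),0).astype(float)
K=np.array([[k["fx"],0,k["cx"]],[0,k["fy"],k["cy"]],[0,0,1]]); R=np.array(k["R"]); C=-R.T@k["t"]
def bx(c,r,z):
    d=R.T@np.linalg.solve(K,[c,r,1]); w=C+d*(z-C[2])/d[2]
    s,co=np.sin(.1117),np.cos(.1117); return np.array([[co,s],[-s,co]])@(w[:2]-[486,20.5])
def edge(r,a,b):
    dd=np.gradient(g[r])[a:b]; w=np.abs(dd); i=w.argmax(); sl=slice(max(0,i-2),i+3); return a+(np.arange(len(w))[sl]*w[sl]).sum()/w[sl].sum()
for r in (80,95): print("base",r,bx(edge(r,190,210),r,12)[0].round(2),bx(edge(r,314,334),r,12)[0].round(2))
for r in (125,150,175,205,230,250): print("plate",r,edge(r,212,232).round(1),edge(r,288,308).round(1),bx(edge(r,212,232),r,58)[0].round(2),bx(edge(r,288,308),r,58)[0].round(2))
for c in (250,275):
    col=g[:,c]; dd=np.abs(np.gradient(col)); a=60+dd[60:80].argmax(); b=100+dd[100:118].argmax(); e=258+dd[258:265].argmax(); print(a,b,e,"base end y",bx(c,a,12)[1].round(1),"plate ends",bx(c,b,58)[1].round(1),bx(c,e,58)[1].round(1))
cv2.imwrite("pics/w4z.png",cv2.resize(cv2.imread("pics/w4.png")[60:275,190:340],None,fx=2.7,fy=2.7,interpolation=2))
E
```

```text
base 80 -46.53 46.0
base 95 -54.83 49.73
plate 125 220.4 300.6 -29.46 27.43
plate 150 221.1 299.8 -29.55 27.56
plate 175 222.0 296.0 -29.48 25.41
plate 205 223.0 295.0 -29.46 25.5
plate 230 223.8 297.0 -29.52 27.69
plate 250 224.4 295.7 -29.55 27.26
68 106 263 base end y 90.6 plate ends 63.5 -59.6
65 106 263 base end y 92.9 plate ends 63.5 -59.5
```

View pics/w4z.png

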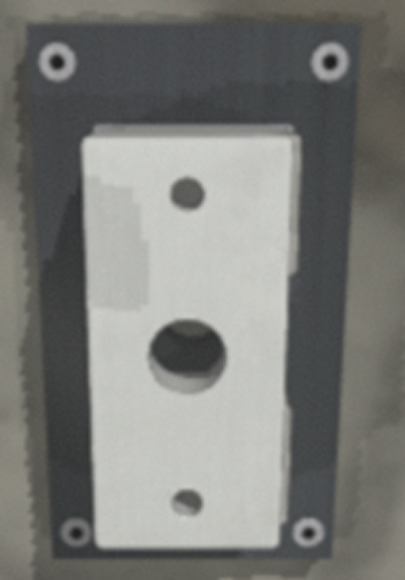

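The edges show the plate 2 mm toward −x of the base centre, with block tops showing only on its right side (crop x about 297). Lengthwise it is right. I'll regrip it and shift it 2 mm along tool y.

```bash
python3 -m crank '0 0 0 0 0 4 7.2;0 0 0 0 0 8 7.2;0 0 0 0 0 10.4 7.2;0 0 0 0 0 10.8 7.2;0 0 0 0 0 10.8 7.2;0 0 0 0 0 10.8 4.5;0 0 0 0 0 10.8 4.5;0 0 0 0 0 10.8 4.5;0 0 0 0 0 10.8 4.5;0 0 0 0 0 10.6 4.5;0 0 0 0 0 10.3 4.5;0 0 0 0 0 10.3 4.5'; python3 -m crank '0 0 0 0 0.1 0 4.5;0 0 0 0 0.2 0 4.5;0 0 0 0 0.2 0 4.5;0 0 0 0 0.2 0 4.5'
```

```text
t: 24.6
eef_pos: [486.0, 19.7, 126.6]
eef_rot: [2.093, 2.341, 0.001]
contact_force: [0.9, 0.6, -1.7]
opening: 0.604
grip_force: 83.6
t: 25.0
eef_pos: [487.5, 20.0, 125.7]
eef_rot: [-2.094, -2.342, 0.0]
contact_force: [-0.8, -0.0, -2.5]
opening: 0.601
grip_force: 83.6
```

```bash
python3 -m crank '0 0 0 -0.03 0 0.2 4.5;0 0 0 -0.03 0 0.4 4.5;0 0 0 -0.03 0 0.4 4.5;0 0 0 -0.03 0 0.4 4.5'; python3 -m crank '0 0 0 0 0 0.1 4.5;0 0 0 0 0 0.1 4.5'
```

```text
t: 25.4
eef_pos: [487.6, 19.6, 123.1]
eef_rot: [2.094, 2.341, 0.001]
contact_force: [-4.4, 1.0, 9.5]
opening: 0.604
grip_force: 85.2
t: 25.6
eef_pos: [487.6, 19.7, 123.0]
eef_rot: [2.093, 2.341, 0.001]
contact_force: [-7.6, 0.2, 17.9]
opening: 0.607
grip_force: 86.3
```

```bash
python3 -m crank '0 0 0 0 0 0.05 4.5;0 0 0 0 0 0.05 4.5'
```

```text
t: 25.8
eef_pos: [487.6, 19.7, 123.0]
eef_rot: [2.093, 2.341, 0.001]
contact_force: [-8.3, 0.9, 21.8]
opening: 0.601
grip_force: 86.9
```

```bash
python3 -m crank '0 0 0 0 0 -0.15 4.5;0 0 0 0 0 -0.15 4.5;0 0 0 0 0 -0.15 7.2;0 0 0 0 0 -0.15 7.2;0 0 0 0 0 -0.15 7.2;0 0 0 0 0 -3 7.2;0 0 0 0 0 -7 7.2;0 0 0 0 0 -11 8.5;0 0 0 0 0 -11 8.5;0 0 0 0 0 -11 8.5;0 0 0 0 0 -11 8.5'
cat > e.py <<'E'
from h import *
k=bot.calibration("wrist"); im=bot.snapshot("wrist"); cv2.imwrite("pics/w5.png",im[:,:,::-1]); g=cv2.GaussianBlur(cv2.cvtColor(im,cv2.COLOR_RGB2GRAY),(3,3),0).astype(float)
K=np.array([[k["fx"],0,k["cx"]],[0,k["fy"],k["cy"]],[0,0,1]]); R=np.array(k["R"]); C=-R.T@k["t"]
B=np.array([[np.cos(.1117),np.sin(.1117)],[-np.sin(.1117),np.cos(.1117)]])
def bx(c,r,z):
    d=R.T@np.linalg.solve(K,[c,r,1]); w=C+d*(z-C[2])/d[2]; return B@(w[:2]-[486,20.5])
for x,y in ((-28,8),(-28,-8),(28,8),(28,-8)):  # plate side edges in the gap: search along base x
    xs=np.arange(-7,7,.25)+x; W=np.c_[np.c_[xs,0*xs+y]@B+[486,20.5],0*xs+58]
    q=proj(k,W).astype(np.float32); s=cv2.remap(g.astype(np.float32),q[:,0],q[:,1],1).ravel(); print("plate edge",x,y,xs[np.abs(np.gradient(s)).argmax()])
hc=cv2.HoughCircles(g[40:130].astype(np.uint8),cv2.HOUGH_GRADIENT,1,60,param1=80,param2=8,minRadius=5,maxRadius=9)
if hc is not None:
    for c in hc[0][:3]: print("screw",c.round(1),bx(c[0],c[1]+40,12).round(1))
p=fit("work_plate",[view("wrist","work_plate",(486,21))],(486,20.5,.11),42); print(B@(p[:2]-[486,20.5]),np.degrees(p[2])-6.4)
E
python3 e.py; python3 -c "
from h import *
row(500,-350.8,215,96.4)"
```

```text
t: 26.9
eef_pos: [486.9, 19.7, 229.3]
eef_rot: [-2.093, -2.341, 0.002]
contact_force: [0.9, -0.0, -1.2]
opening: 0.993
grip_force: 0.0
plate edge -28 8 -27.25
plate edge -28 -8 -27.0
plate edge 28 8 27.5
plate edge 28 -8 28.0
screw [208.5  42.5   7.1] [-41.2  79.2]
screw [309.5  42.5   7.1] [41.4 79.2]
screw [473.5  68.5   6. ] [179.4  58.5]
work_plate xy [486.1  20.7] yaw 6.5 z None 1-iou 0.066
[0.11211607 0.1422668 ] 0.13528314972791655
t 27.1 row -0.03 -0.01 -0.0 -36.97 -2.8 1.37 rows>= 8
```

View pics/w5.png

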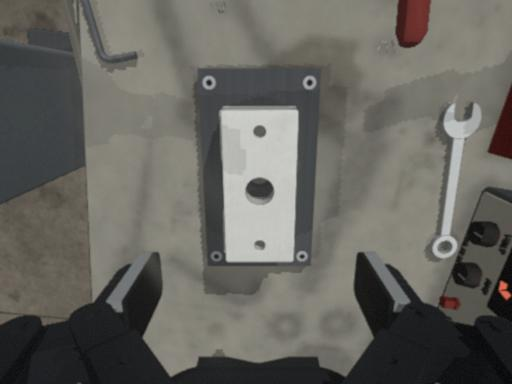

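The plate is now centred on the base within 0.2 mm: edges at −27.1 and +27.7 in base x, screws symmetric at (208,82) and (309,82). Next, the bushing.

```bash
python3 -m crank '0 0 0 -37 -2.8 1.4 8.5;0 0 0 -37 -2.8 1.4 8.5;0 0 0 -37 -2.8 1.4 8.5;0 0 0 -37 -2.8 1.4 8.5;0 0 0 -37 -2.8 1.4 8.5;0 0 0 -37 -2.8 1.4 8.5;0 0 0 -37 -2.8 1.4 8.5;0 0 0 -37 -2.8 1.4 8.5;0 0 0 -37 -2.8 1.4 8.5;0 0 0 -37 -2.8 1.4 8.5;0 0 0 -37 -2.8 1.4 8.5'
python3 - <<'E'
from h import *
k=bot.calibration("wrist"); im=bot.snapshot("wrist")
for m in bot.mark_of("wrist","bushing"):
    print("mark",round(m["conf"],2),(np.array(k["R"]).T@(np.array(m["xyz"])-k["t"])).round(1))
for r in bot.trace("wrist","bushing"):
    m=np.array(r["region"]); ys,xs=np.nonzero(m); c=im[m].mean(0); print(r["conf"],xs.mean(),ys.mean(),m.sum(),c.round())
    if c[0]>c[2]:   # bronze, not blue
        p=fit("bushing",[(k,im,m)],(497,-350,0),0); row(p[0],p[1],80,96.4)
E
```

```text
t: 28.15
eef_pos: [500.7, -349.8, 215.7]
eef_rot: [-2.092, -2.341, -0.001]
contact_force: [0.2, -0.4, -1.2]
opening: 0.996
grip_force: 0.0
mark 0.81 [ 4.940e+02 -3.483e+02 -2.000e-01]
mark 0.74 [ 535.7 -421.2    3.2]
mark 0.74 [ 4.754e+02 -4.306e+02 -2.000e-01]
0.98 219.83518776077887 262.529207232267 1438 [ 44.  67. 127.]
0.91 253.95587076438142 185.6942474389283 1269 [173. 161. 125.]
bushing xy [ 496.1 -351.2] yaw 0.0 z None 1-iou 0.106
t 28.3 row -0.0 -0.0 0.02 -0.09 -0.52 13.65 rows>= 3
0.74 293.73418621179815 259.10660980810235 1407 [ 43.  66. 124.]
```

```bash
python3 - <<'E'
from h import *
k=bot.calibration("wrist"); im=bot.snapshot("wrist"); a=im.astype(int)
m=((a[...,0]-a[...,2])>26).astype(np.uint8); m[:140]=0; m[235:]=0; m[:,:210]=0; m[:,300:]=0
n,l,s,c=cv2.connectedComponentsWithStats(m); i=1+s[1:,4].argmax(); print(s[i],c[i].round(1))
h=cv2.convexHull(np.argwhere(l==i)[:,::-1].astype(np.int32)); f=np.zeros_like(m); cv2.fillConvexPoly(f,h,1)
p=fit("bushing",[(k,im,f>0)],(496,-351,0),0); row(p[0],p[1],78,96.4)
E
```

```text
[ 234  163   39   46 1156] [253.3 185.6]
bushing xy [ 496.5 -351.9] yaw 6.0 z None 1-iou 0.026
t 28.4 row 0.0 -0.0 0.02 -0.14 -0.49 13.86 rows>= 3
```

```bash
python3 -m crank '0 0 0 -0.14 -0.4 5 8.5;0 0 0 -0.14 -0.4 9 8.5;0 0 0 -0.14 -0.4 12 8.5;0 0 0 -0.14 -0.4 13.7 8.5;0 0 0 -0.14 -0.4 13.7 8.5;0 0 0 -0.14 -0.4 13.7 2;0 0 0 -0.14 -0.4 13.7 2;0 0 0 -0.14 -0.4 13.7 2;0 0 0 -0.14 -0.4 13.7 2;0 0 0 -0.14 -0.4 13.7 2;0 0 0 -0.14 -0.4 13.7 2;0 0 0 -0.14 -0.4 13.7 2' 40
python3 -m crank '0 0 0 0 0 -1 2;0 0 0 0 0 -4 2;0 0 0 0 0 -8 2;0 0 0 0 0 -12 2;0 0 0 0 0 -12 2;0 0 0 0 0 -12 2'
python3 - <<'E'
from h import *
row(487.6,20.7,200,96.4)
E
```

```text
t: 29.55
eef_pos: [497.8, -353.5, 80.9]
eef_rot: [2.092, 2.34, 0.0]
contact_force: [-0.7, -0.1, 6.6]
opening: 0.336
grip_force: 39.5
t: 30.15
eef_pos: [497.5, -353.4, 200.9]
eef_rot: [2.092, 2.34, -0.0]
contact_force: [0.5, 0.9, -1.6]
opening: 0.336
grip_force: 39.8
t 30.1 row 0.02 0.02 -0.0 37.29 3.18 0.02 rows>= 8
```

```bash
python3 -m crank '0 0 0 37.1 3.2 0 2;0 0 0 37.1 3.2 0 2;0 0 0 37.1 3.2 0 2;0 0 0 37.1 3.2 0 2;0 0 0 37.1 3.2 0 2;0 0 0 37.1 3.2 0 2;0 0 0 37.1 3.2 0 2;0 0 0 37.1 3.2 0 2;0 0 0 37.1 3.2 0 2;0 0 0 37.1 3.2 0 2;0 0 0 37.1 3.2 0 2;0 0 0 37.1 3.2 0 2'
python3 - <<'E'
from h import *
row(487.7,19.0,143,96.4)
E
```

```text
t: 31.35
eef_pos: [487.5, 18.1, 198.9]
eef_rot: [-2.096, -2.339, 0.001]
contact_force: [0.4, 0.8, -0.7]
opening: 0.332
grip_force: 39.8
t 31.4 row -0.01 -0.0 -0.02 0.08 0.03 5.59 rows>= 2
```

```bash
python3 -m crank '0 0 0 0.08 0.03 2.5 2;0 0 0 0.08 0.03 4.5 2;0 0 0 0.08 0.03 5.5 2;0 0 0 0.08 0.03 5.5 2;0 0 0 0.08 0.03 5.5 2;0 0 0 0.08 0.03 5.5 2'
python3 - <<'E'
from h import *
row(487.7,19.0,140,96.4)
E
```

```text
t: 31.95
eef_pos: [488.6, 19.8, 145.4]
eef_rot: [2.094, 2.34, 0.002]
contact_force: [-0.4, 0.3, -1.7]
opening: 0.333
grip_force: 39.8
t 31.9 row 0.02 0.0 -0.01 -0.07 -0.1 0.54 rows>= 1
```

```bash
python3 -m crank '0 0 0 -0.07 -0.08 0.2 2;0 0 0 -0.07 -0.08 0.4 2;0 0 0 -0.07 -0.08 0.5 2;0 0 0 -0.07 -0.08 0.5 2'; python3 -m crank '0 0 0 0 0 0.1 2;0 0 0 0 0 0.1 2'
```

```text
t: 32.35
eef_pos: [487.0, 19.4, 139.3]
eef_rot: [-2.094, -2.342, 0.0]
contact_force: [-0.1, -0.1, -1.8]
opening: 0.333
grip_force: 39.8
t: 32.55
eef_pos: [487.1, 19.4, 138.9]
eef_rot: [2.094, 2.342, 0.0]
contact_force: [-1.6, 0.9, 4.1]
opening: 0.331
grip_force: 40.3
```

Contact at the expected height. I'll release, lift and measure the bushing against the plate.

```bash
python3 -m crank '0 0 0 0 0 -0.05 2;0 0 0 0 0 -0.05 5;0 0 0 0 0 -0.05 5;0 0 0 0 0 -0.05 5;0 0 0 0 0 -3 5;0 0 0 0 0 -7 5;0 0 0 0 0 -10.5 8.5;0 0 0 0 0 -10.5 8.5;0 0 0 0 0 -10.5 8.5;0 0 0 0 0 -10.5 8.5'
cat > f.py <<'E'
from h import *
B=np.array([[np.cos(.1117),np.sin(.1117)],[-np.sin(.1117),np.cos(.1117)]])
k,im,m=view("wrist","work_plate",(486,21)); a=im.astype(int)
p=fit("work_plate",[(k,im,m)],(486,20.7,.11),42); print("plate",B@(p[:2]-[486,20.5]),np.degrees(p[2])-6.4)
u=proj(k,np.array([[486,20.5,75]]))[0].astype(int)
q=((a[...,0]-a[...,2])>26).astype(np.uint8); w=np.zeros_like(q); w[u[1]-45:u[1]+45,u[0]-45:u[0]+45]=1
n,l,s,c=cv2.connectedComponentsWithStats(q*w); i=1+s[1:,4].argmax(); print(s[i],c[i].round(1))
h=cv2.convexHull(np.argwhere(l==i)[:,::-1].astype(np.int32)); f=np.zeros_like(q); cv2.fillConvexPoly(f,h,1)
b=fit("bushing",[(k,im,f>0)],(486,20.5,0),58); print("bushing in base",B@(b[:2]-[486,20.5]))
E
python3 f.py; python3 e.py
```

```text
t: 33.55
eef_pos: [486.5, 19.4, 242.3]
eef_rot: [-2.093, -2.341, 0.001]
contact_force: [-0.2, -0.0, -0.1]
opening: 0.995
grip_force: 0.0
work_plate xy [486.1  21.2] yaw 6.5 z None 1-iou 0.188
plate [0.15616364 0.69863372] 0.06069021229386706
[ 238  168   43   52 1428] [259.1 193.8]
bushing xy [485.7  21.1] yaw 2.2 z None 1-iou 0.03
bushing in base [-0.26498557  0.6181826 ]
plate edge -28 8 -27.25
plate edge -28 -8 -26.75
plate edge 28 8 28.0
plate edge 28 -8 27.75
screw [212.5  41.5   7.4] [-40.5  79.9]
screw [307.5  41.5   7.4] [40.6 79.9]
screw [465.5  67.5   6. ] [179.2  58.4]
work_plate xy [486.1  21.3] yaw 6.4 z None 1-iou 0.191
[0.15806762 0.82462324] -0.012462912280751581
```

The bushing sits upright within about 0.6 mm of the plate's bore, and the plate within about 0.5 mm of the base centre. The robot is clear, so I'll hand in.

```bash
python3 -c "
from station import bot
print(bot.finish_job())"
```

```text
the job is handed in; nothing more can be done
None
```

I built the set-up in the order asked and handed it in at about 34 s; by the last measurements the blocks, plate and bushing are each within about 1 mm of where they belong, and the small block was not touched.

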